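# Open the fume extractor's damper fully and start it

## Task

Get the fume extractor ready for soldering: with a fingertip, push the damper lever on top of it from closed, past the click at half open, all the way to its fully open end stop, and only then press the button on the start box fully down and let it come up again. Do not pinch the lever or pick anything up; leave the start box standing where it is and do not disturb the other things on the bench.

Things in the scene. Friction and masses are not known exactly. Their poses are not given: they have to be found in the camera images.
- extractor: bench fume extractor, bolted to the bench: grey painted steel box 150 (x) x 160 (y) x 96 (z) mm with a black slatted grille in front (-x) and a round steel spigot behind (+x, out to x = 103 mm). Origin: centre of its underside; z up. On top a flat steel quadrant plate with the damper lever and two stop pins (58 mm from the pivot, up to z = 113 mm).
- damper (a joint): the damper lever's angle, rad: 0 = closed (start), 0.6 = half open (first detent), 1.2 = fully open (second detent, end stop). Grows counter-clockwise seen from above: the lever points to the extractor's front (-x) and its end sweeps from the left (+y) to the right (-y). A detent draws it to the nearest of the three; crests at about 0.3 and 0.9, past which it snaps ahead by itself.
- damper_pivot (a point): point on the lever's upright turning axis, at the height of the paddle's top, 150 mm above the bench (at x = +45 mm in the extractor's frame)
- damper_tip (a point): centre of the top face of the lever's paddle, 90 mm from the pivot, 150 mm above the bench. The paddle is an upright black block on the end of the lever, 22 mm thick along the direction of travel, 26 mm wide along the lever, from 106 to 150 mm above the bench. Free space all round it above 115 mm.
- damper_push_face: the half of the paddle on the side from which it is pushed towards open (11 mm thick; pushing it over a crest takes about 5 to 8 N, and if let go before a crest the lever falls back; origin at the middle of the paddle's underside)
- damper_far_face: the other half of the paddle, on the side that leads when opening (11 mm thick; same origin)
- start_box: loose wireless start box, grey plastic, rectangular, 86 x 72 x 39 mm, about 0.5 kg, standing on four rubber feet, with one big round black push button in a black collar on top. Origin: centre of its underside; z up.
- start_button (a joint): travel of the start button in m: 0 = up, 0.006 = fully down; a spring returns it; fully down takes 5 N
- start_button_top (a point): centre of the button's top face (32 mm across) on the start box, moves with the button; it is pressed straight down
- cleaner: bystander: round black tip cleaner with brass wool, 68 mm across, 39 mm high; origin at the centre of its underside
- jar: bystander: small round flux jar, 44 mm across, 34 mm high; origin at the centre of its underside
- reel: bystander: solder reel, 49 mm across, 30 mm high; origin at the centre of its underside
- driver: bystander: small screwdriver lying on the bench, 148 mm long, 20 mm high; origin at the centre of its underside
- meter: bystander: multimeter lying on the bench, 138 x 72 x 46 mm; origin at the centre of its underside
Not all that is in view belongs to the job. Of the things that look like the extractor, the largest one is meant.

How it is judged:
By the outcome, as a careful person would: the job done as asked, in the order asked, and still so for the second after the job is handed in, with the robot touching nothing.
It also fails if it takes over 45 s, if anything falls off the work surface, if the arm or the gripper's body presses on something with over 40 N, if the wrist force passes 120 N, or if a joint passes its speed limit or range.

## Robot

A 6-joint arm with a two-finger parallel gripper is mounted at the origin on a cart in front of the work surface, level with it; the furniture and walls round the work are solid. World frame = base frame: x ahead of the robot, y to its left, z up, the work surface at z = 0. Lengths are in m, angles in degrees, forces in N, time in s.
With the tool pointing down it reaches from about 0.4 to 0.825 m from the base axis. Payload 7 kg.
Tool frame: the origin (TCP) lies midway between the tips of the shut fingers; the grasp point (between the pads) lies r.grip_depth behind it (r.grip_depth is the distance from the TCP to the grasp point, in m); z points along the fingers, y is the line along which they close (so a half turn about z gives the same grasp; the last joint's range is limited). The gripper opens to 88 mm and grips with 3 to 60 N. Pads are 19 mm wide; open, the fingers measure 130 mm over their backs; the gripper's body (78 mm by 193 mm) begins 47 mm behind the grasp point.
Start: joints at [-57.691, 20.546, 0.682, 0, -70.136, -16.507], TCP at [0.184, -0.649, 0.227] pointing down, gripper open.
Joint ranges: [-176.03, 176.03], [-82.01, 121.73], [-58.28, 71.71], [-173.87, 95.51], [-174.79, -0.11], [-173.66, 173.66]. Speed limits (degrees/s): [136.94, 136.94, 172.46, 180, 180, 180].

## Interface

Orientations are given as [roll, pitch, yaw] about the fixed x, y, z axes, in that order (R = Rz(yaw) Ry(pitch) Rx(roll)).
In Python, from plant import r gives the robot as it stands.
- The arm moves only by the tool send_path, called after ">>>" by a JSON object that holds its "api" and its "payload". Schema: {"type":"object","properties":{"deltas":{"type":"array","items":{"type":"number"},"minItems":6,"maxItems":72},"finger_gap":{"type":"number"},"force":{"type":"number"},"only":{"type":"string"},"quiet":{"type":"boolean"},"lines":{"type":"string"}},"required":["deltas"],"additionalProperties":false}. deltas is one flat list of numbers that holds 1 to 12 rows one after another, with no inner brackets; each row has 6 numbers: dx, dy, dz in a scale on which 1.0 is 600 mm, then a rotation vector rx, ry, rz in fractions of the full range, 1 being 180 degrees; each row is the pose to reach, as a shift and turn from the pose commanded when the call began, along the tool's axes at that moment; what a row does not reach only later rows make up. A row lasts 1/12 s, in which the tool goes at most 0.0417 m and 7.16 degrees, less where a joint would pass 70% of its speed; a pose out of reach is approached as far as the arm can. finger_gap is the finger opening in m, set as the call begins (left out keeps the last). The fingers move at their own pace and stop on an object; force is the grip in N (left out, the last holds). Time passes only in rows, so rows that do not move let the fingers close. The tool returns the time, the measured TCP pose, the force, the opening and the grip force at its end. only (a regular expression) keeps the lines of the reply that match it, lines (a string "A,B") keeps lines A to B, and quiet returns only ok. A shift or turn number past 1, either way, is cut back to 1. Input that does not fit is refused with a message, and nothing moves.
- r.get_state(): the state, without advancing time (a new reading comes with each control period).
- r.capture(name): name is "scene" or "top" or "wrist"; returns a dict with "frame" (480x640x3 uint8, red, green, blue), "z_map" (480x640 float32, m along the optical axis (not along the pixel's ray), 0 where there is no reading), "fx", "fy", "cx", "cy" (pixels), "D" ([k1, k2, p1, p2, k3] as OpenCV has them; the pictures are not rectified), "cam_to_world" (4x4, takes a point from camera to world coordinates). Camera axes: x right, y down, z forward; pixel columns grow to the right and rows downward; lengths in m; the calibration is good to about 2 mm. A picture is of the moment at which its call begins.
- r.close_job(): hands the job in; it is judged then, once.
The state is a dict: "time_s": time; "joints": joint angles; "qd": joint speeds; "joint_torque": joint torques, N m; "tcp_pos": TCP position; "eef_rot": TCP orientation; "contact_force": force on the tool from outside, world axes, zero at the start; "moment": the same for the moment, N m; "gripper_width": finger opening in m; "gripper_force": force on a finger pad.
Only numpy, scipy, OpenCV 4.12 (cv2) and the standard library are available. Lean on these libraries where they do the work, as an engineer would, in place of code of your own. Each camera call takes 0.05 s, during which the arm holds its last target. There are 200 camera calls.

## Working session

There is one attempt and no reset: what is moved stays moved. The work goes in short steps, Python scripts to look and compute and a tool call to move; the robot and the scene stay as the last step left them, time stands still between calls to the robot, and variables do not carry over. Pictures are saved under pics/ and viewed, at most 10 in all, crops included, and the job is handed in when it is done.

```bash
mkdir -p pics; ls; python3 - <<'E'
from plant import r
import cv2,numpy as np,pickle
d={}
for n in("scene","top"):
    c=r.capture(n); d[n]=c
    cv2.imwrite(f"pics/{n}0.png",c["frame"][:,:,::-1])
    print(n,c["fx"],c["cx"],c["cy"],c["D"],np.round(c["cam_to_world"],3).tolist())
pickle.dump(d,open("caps.pkl","wb"))
s=r.get_state();print(s,r.grip_depth)
E
```

```text
pics
scene 555.617875637714 317.34065912340833 237.3754411723182 [-0.1273319  0.         0.         0.         0.       ] [[-0.5, -0.589, 0.635, -0.421], [-0.866, 0.336, -0.37, 0.607], [0.004, -0.735, -0.678, 1.099], [0.0, 0.0, 0.0, 1.0]]
top 473.3007679814211 313.6127279549424 237.60958316425157 [-0.05151507  0.          0.          0.          0.        ] [[-0.025, -0.996, 0.084, 0.4], [-1.0, 0.023, -0.019, 0.074], [0.017, -0.084, -0.996, 1.281], [0.0, 0.0, 0.0, 1.0]]
{'time_s': 0.1, 'joints': array([-5.76912830e+01,  2.05847886e+01,  6.39292060e-01, -1.82494486e-02,
       -7.01352920e+01, -1.65062121e+01]), 'qd': array([-0.04829206, -0.11530084,  0.18098948,  0.09154514, -0.04996636,
        0.02701433]), 'joint_torque': array([-7.81275994e-04, -5.84162307e+01,  2.93752456e+01,  7.01536015e+00,
        1.02368620e-02, -6.75610181e-05]), 'tcp_pos': array([ 0.18366921, -0.64907906,  0.2257455 ]), 'eef_rot': array([ 1.79917666e+02, -6.50599370e-03, -1.64203704e+02]), 'contact_force': array([-0.6948705 ,  0.03114473,  0.20866858]), 'moment': array([-0.0405901 , -0.027558  ,  0.01118384]), 'gripper_force': 0.0, 'gripper_width': 0.08755951464134212} 0.0188
```

View pics/scene0.png

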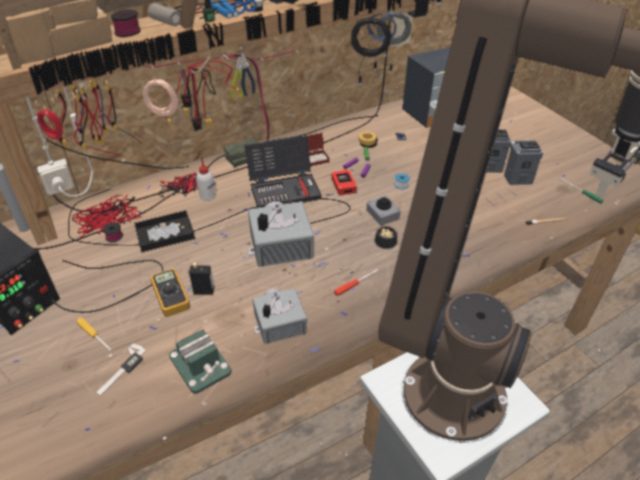

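View pics/top0.png

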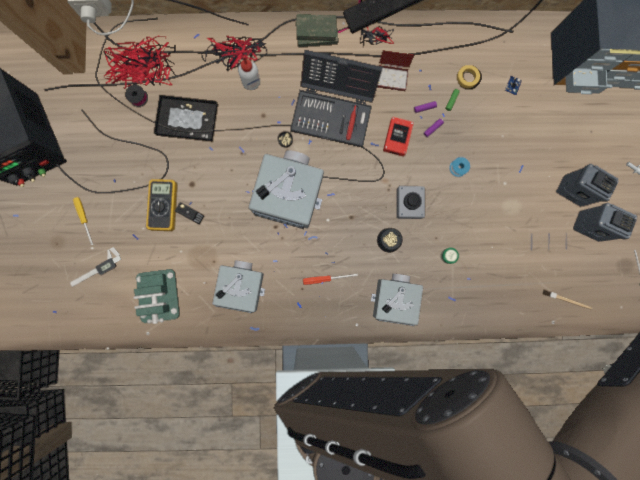

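The top view shows the large extractor at about (287,190) with its black paddle near (264,190). The start box is at (411,202), with the cleaner at (390,239) below it and small extractors at (239,288) and (398,301). I'll enlarge both views.

```bash
python3 - <<'E'
import cv2,pickle,numpy as np
d=pickle.load(open("caps.pkl","rb"))
t=d["top"]["frame"][140:260,240:440,::-1]; s=d["scene"]["frame"][180:280,230:410,::-1]
cv2.imwrite("pics/c1.png",cv2.resize(t,None,fx=4,fy=4,interpolation=cv2.INTER_CUBIC))
cv2.imwrite("pics/c2.png",cv2.resize(s,None,fx=4,fy=4,interpolation=cv2.INTER_CUBIC))
E
```

```text
(no output)
```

View pics/c1.png

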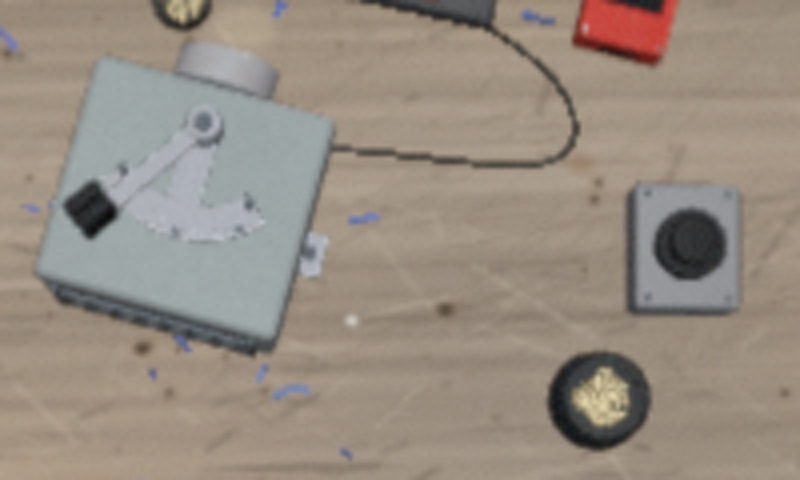

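View pics/c2.png

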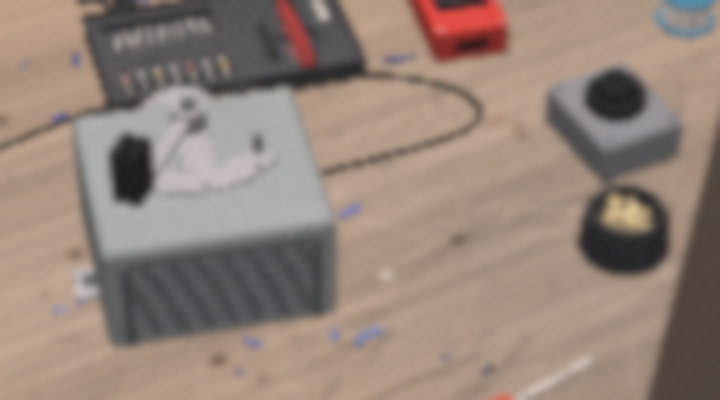

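The crops show the paddle top at about (262.3,191.5) in the top view and (263,216) in the scene view. The button top is at about (413.2,200) and (384,201). The lever sits against its left pin, so the damper is closed.

```bash
cat > h.py <<'E'
import cv2,numpy as np,pickle
def ray(c,uv):
    K=np.array([[c["fx"],0,c["cx"]],[0,c["fy"],c["cy"]],[0,0,1]])
    p=cv2.undistortPoints(np.array([[uv]],float),K,np.array(c["D"]))[0,0]
    return np.array([*p,1.])
def pt(c,uv,z=None):
    z=z or float(c["z_map"][int(round(uv[1])),int(round(uv[0]))])
    return (c["cam_to_world"]@np.r_[ray(c,uv)*z,1])[:3]
def atz(c,uv,h):
    T=c["cam_to_world"];v=T[:3,:3]@ray(c,uv);return T[:3,3]+v*(h-T[2,3])/v[2]
def tri(a,ua,b,ub):
    A=[];y=[]
    for c,u in((a,ua),(b,ub)):
        T=c["cam_to_world"];v=T[:3,:3]@ray(c,u);v/=np.linalg.norm(v);P=np.eye(3)-np.outer(v,v);A.append(P);y.append(P@T[:3,3])
    return np.linalg.lstsq(np.vstack(A),np.hstack(y),rcond=None)[0]
def cloud(c):
    v,u=np.mgrid[:480,:640];K=np.array([[c["fx"],0,c["cx"]],[0,c["fy"],c["cy"]],[0,0,1]])
    p=cv2.undistortPoints(np.stack([u,v],-1).reshape(-1,1,2).astype(float),K,np.array(c["D"]))[:,0]
    z=c["z_map"].reshape(-1,1);X=np.c_[p*z,z]@c["cam_to_world"][:3,:3].T+c["cam_to_world"][:3,3]
    return X.reshape(480,640,3)
E
python3 - <<'E'
from h import *
np.set_printoptions(precision=4,suppress=True)
d=pickle.load(open("caps.pkl","rb"));t,s=d["top"],d["scene"]
print("tri tip",tri(t,(262.3,191.5),s,(263,215.8)),"depth",pt(t,(262,191)),pt(s,(263,216)),"atz",atz(t,(262.3,191.5),.15),atz(s,(263,215.8),.15))
print("pivot top view",atz(t,(291,170.8),.115), pt(t,(291,171)))
print("tri btn",tri(t,(413.2,200),s,(384,201)),"depth",pt(t,(413,200)),pt(s,(384,201)))
for n,c in d.items():
    X=cloud(c); m=np.zeros((480,640),bool); m[150:240,240:330]=1
    p=X[m&(X[...,2]>.138)&(X[...,2]<.17)];print(n,"paddle",len(p),p.mean(0),cv2.minAreaRect(p[:,:2].astype(np.float32)))
    m[:]=0
    if n=="top": m[140:240,240:330]=1
    else: m[190:270,240:320]=1
    p=X[m&(X[...,2]>.085)&(X[...,2]<.105)];print(n,"box top",len(p),p.mean(0),cv2.minAreaRect(p[:,:2].astype(np.float32)))
X=cloud(t)[180:222,395:430].reshape(-1,3)
for a,b in((.03,.044),(.046,.08)):
    p=X[(X[:,2]>a)&(X[:,2]<b)];print("sb",len(p),p.mean(0),cv2.minAreaRect(p[:,:2].astype(np.float32)))
E
```

```text
tri tip [0.6088 0.1737 0.153 ] depth [0.6107 0.1745 0.1487] [0.6105 0.1734 0.151 ] atz [0.6092 0.1737 0.15  ] [0.6123 0.1726 0.15  ]
pivot top view [0.6666 0.1043 0.115 ] [0.6644 0.1041 0.1223]
tri btn [ 0.5955 -0.2132  0.0574] depth [ 0.5946 -0.2116  0.0626] [ 0.591  -0.2094  0.0621]
scene paddle 88 [0.6078 0.1773 0.1473] ((0.6092057228088379, 0.17675898969173431), (0.023449821397662163, 0.029840026050806046), 30.803876876831055)
scene box top 1974 [0.6123 0.1207 0.096 ] ((0.6354674696922302, 0.11657613515853882), (0.1594291478395462, 0.18544124066829681), 73.41653442382812)
top paddle 104 [0.6106 0.1751 0.1494] ((0.6112053990364075, 0.17564141750335693), (0.021628014743328094, 0.025423243641853333), 39.90467834472656)
top box top 3439 [0.624  0.1161 0.0968] ((0.636110782623291, 0.1165148988366127), (0.16108544170856476, 0.18175220489501953), 72.9577865600586)
sb 575 [ 0.593  -0.2096  0.0395] ((0.5954623818397522, -0.21190273761749268), (0.0729488804936409, 0.08501306176185608), 88.32540893554688)
sb 262 [ 0.595  -0.2115  0.0561] ((0.5995257496833801, -0.21005572378635406), (0.05647268146276474, 0.05401238054037094), 32.49692153930664)
```

```bash
cat > g.py <<'E'
from plant import r
import numpy as np
from scipy.spatial.transform import Rotation as Ro
PV=np.array([.6655,.104]); TH0=np.arctan2(.071,-.0555)
def lev(a,o,z=.125,rad=.088):   # TCP pose with tool x along the push, o behind paddle centre
    th=TH0+a;u=np.array([np.cos(th),np.sin(th)]);t=np.array([-u[1],u[0]])
    return [*(PV+rad*u-o*t),z,np.degrees(th)+90]
def rows(W,start=None):
    s=r.get_state();p0,e0=(s["tcp_pos"],s["eef_rot"]) if start is None else (np.array(start[:3]),[180,0,start[3]])
    R0=Ro.from_euler("xyz",e0,degrees=True)
    for w in W:
        R=Ro.from_euler("xyz",[180,0,w[3]],degrees=True)
        print(np.round(w,3),"->",np.r_[np.round(R0.inv().apply(np.array(w[:3])-p0),4),np.round((R0.inv()*R).as_rotvec(degrees=True),1)].tolist())
E
python3 - <<'E'
from g import *
a=lev(0,.036,.22)
rows([[.45,-.22,.24,-150],a,lev(0,.036)],[.184,-.649,.227,-164.2])
from h import *
d=pickle.load(open("caps.pkl","rb"))
for c,u,v in((d["top"],413,200),(d["scene"],384,203)):
    X=cloud(c);print(np.round(X[v,u-14:u+15,2]*1e3),np.round(X[v-12:v+13,u,2]*1e3))
E
```

```text
[   0.45   -0.22    0.24 -150.  ] -> [-0.3728, 0.3404, -0.013, -0.0, 0.0, -14.2]
[6.40000e-01 1.96000e-01 2.20000e-01 2.18014e+02] -> [-0.6684, 0.6885, 0.007, -0.0, 0.0, -22.2]
[6.40000e-01 1.96000e-01 1.25000e-01 2.18014e+02] -> [-0.6684, 0.6885, 0.102, -0.0, 0.0, -22.2]
[43. 39. 40. 39. 44. 52. 54. 55. 56. 64. 60. 62. 64. 67. 63. 62. 64. 62.
 63. 62. 60. 50. 56. 40. 41. 35.  4.  0.  3.] [40. 47. 38. 41. 53. 52. 59. 64. 60. 59. 59. 60. 63. 61. 60. 59. 64. 61.
 53. 54. 53. 51. 44. 40. 43.]
[38. 37. 40. 39. 38. 37. 51. 53. 52. 52. 55. 62. 61. 59. 61. 60. 63. 57.
 59. 56. 44. 53. 39. 39.  2.  0.  3. -3. -0.] [ 1. -4.  2.  3.  0. 39. 64. 58. 62. 61. 62. 59. 61. 61. 51. 49. 53. 49.
 45. 39. 42. 37. 42. 40. 41.]
```

Careful with the scale: shifts go in shares of 600 mm and turns go in shares of 180 degrees. That gives: -0.37 m / 0.6 = -0.6167, 0.34 m / 0.6 = 0.5667, -14 degrees / 180 = -0.0778.

>>> {"api": "send_path", "payload": {"deltas": [-0.6167,0.5667,-0.0217,0,0,-0.0778,-0.6167,0.5667,-0.0217,0,0,-0.0778,-0.6167,0.5667,-0.0217,0,0,-0.0778,-0.6167,0.5667,-0.0217,0,0,-0.0778,-0.6167,0.5667,-0.0217,0,0,-0.0778,-0.6167,0.5667,-0.0217,0,0,-0.0778,-0.6167,0.5667,-0.0217,0,0,-0.0778,-0.6167,0.5667,-0.0217,0,0,-0.0778,-0.6167,0.5667,-0.0217,0,0,-0.0778,-0.6167,0.5667,-0.0217,0,0,-0.0778,-0.6167,0.5667,-0.0217,0,0,-0.0778,-0.6167,0.5667,-0.0217,0,0,-0.0778], "finger_gap": 0, "force": 20}}

```text
time_s: 1.1
tcp_pos: [0.4462, -0.2218, 0.2396]
eef_rot: [-180.0, 0.0, -150.2]
contact_force: [1.6, -0.1, -0.3]
gripper_width: 0.0133
gripper_force: 0.0
```

```bash
python3 -c "
from g import *
print(r.get_state()['joints'].round(1))
rows([lev(0,.036,.22),lev(0,.036)])"
```

```text
[ -3.8   3.2 -19.9  -0.  -66.9 -56.4]
[6.40000e-01 1.96000e-01 2.20000e-01 2.18014e+02] -> [-0.3753, 0.2659, 0.0197, -0.0, 0.0, -8.2]
[6.40000e-01 1.96000e-01 1.25000e-01 2.18014e+02] -> [-0.3753, 0.2659, 0.1147, -0.0, 0.0, -8.2]
```

In the tool's units: -0.375 m / 0.6 = -0.625, 0.266 m / 0.6 = 0.4433, -8.2 degrees / 180 = -0.0456.

>>> {"api": "send_path", "payload": {"deltas": [-0.625,0.4433,0.0333,0,0,-0.0456,-0.625,0.4433,0.0333,0,0,-0.0456,-0.625,0.4433,0.0333,0,0,-0.0456,-0.625,0.4433,0.0333,0,0,-0.0456,-0.625,0.4433,0.0333,0,0,-0.0456,-0.625,0.4433,0.0333,0,0,-0.0456,-0.625,0.4433,0.0333,0,0,-0.0456,-0.625,0.4433,0.0333,0,0,-0.0456,-0.625,0.4433,0.0333,0,0,-0.0456,-0.625,0.4433,0.0333,0,0,-0.0456,-0.625,0.4433,0.0333,0,0,-0.0456,-0.625,0.4433,0.0333,0,0,-0.0456], "finger_gap": 0}}

```text
time_s: 2.1
tcp_pos: [0.6407, 0.199, 0.217]
eef_rot: [180.0, -0.1, -141.8]
contact_force: [-1.3, -1.0, -0.1]
gripper_width: 0.0006
gripper_force: 0.0
```

```bash
python3 - <<'E'
from g import *
import cv2
from h import *
c=r.capture("wrist");cv2.imwrite("pics/w1.png",c["frame"][:,:,::-1]);pickle.dump(c,open("w1.pkl","wb"))
X=cloud(c);p=X[(X[...,2]>.14)&(X[...,2]<.165)&(np.hypot(X[...,0]-.61,X[...,1]-.175)<.03)]
print(len(p),p.mean(0),cv2.minAreaRect(p[:,:2].astype(np.float32)))
print(r.get_state()['joints'].round(1))
rows([lev(0,.036,.125)])
E
```

```text
1735 [0.60953856 0.17455313 0.14940252] ((0.6103745698928833, 0.17504501342773438), (0.022172458469867706, 0.025904184207320213), 39.16960144042969)
[ 33.8  20.4  -0.8  -0.  -69.  -85.6]
[6.40000e-01 1.96000e-01 1.25000e-01 2.18014e+02] -> [0.0005, -0.0011, 0.0922, 0.0, -0.1, 0.2]
```

View pics/w1.png

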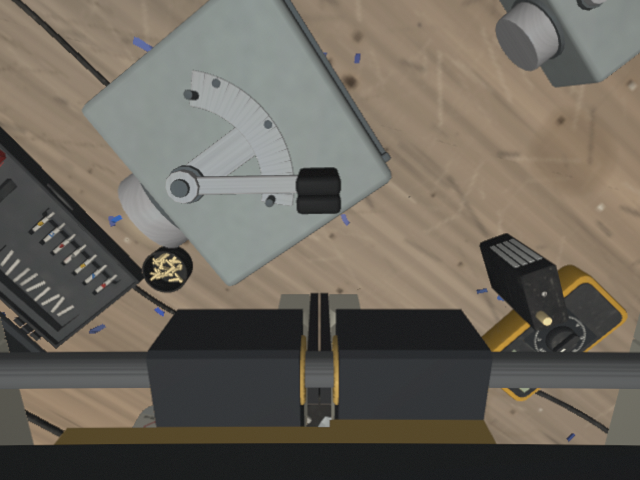

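The wrist view shows the paddle at (300–340, 168–213), straight ahead of the shut fingertips at (320,310). The measured tip agrees with the model to within 1 mm. I'll descend behind it now.

In the tool's units: 0.092 m / 0.6 = 0.1533, 0.08 m / 0.6 = 0.1333.

>>> {"api": "send_path", "payload": {"deltas": [0,-0.0017,0.0667,0,0,0,0,-0.0017,0.1333,0,0,0,0,-0.0017,0.1533,0,0,0,0,-0.0017,0.1533,0,0,0]}}

```text
time_s: 2.48
tcp_pos: [0.637, 0.1907, 0.1235]
eef_rot: [179.9, -0.4, -142.0]
contact_force: [-0.4, 0.1, 0.6]
gripper_width: 0.0005
gripper_force: 0.0
```

```bash
python3 -c "
from g import *
rows([lev(0,.021),lev(.1,.0205),lev(.2,.0205),lev(.3,.0205),lev(.4,.0205),lev(.5,.0205),lev(.6,.0205)])"
```

```text
[6.28000e-01 1.86000e-01 1.25000e-01 2.18014e+02] -> [0.01, 0.0021, -0.0014, 0.1, -0.4, -0.1]
[6.19000e-01 1.82000e-01 1.25000e-01 2.23744e+02] -> [0.0194, 0.0037, -0.0013, 0.1, -0.4, -5.8]
[6.12000e-01 1.77000e-01 1.25000e-01 2.29474e+02] -> [0.0284, 0.0044, -0.0013, 0.1, -0.4, -11.5]
[6.05000e-01 1.71000e-01 1.25000e-01 2.35203e+02] -> [0.0374, 0.0042, -0.0012, 0.1, -0.4, -17.3]
[5.99000e-01 1.65000e-01 1.25000e-01 2.40933e+02] -> [0.0464, 0.0031, -0.0011, 0.2, -0.4, -23.0]
[5.93000e-01 1.58000e-01 1.25000e-01 2.46662e+02] -> [0.0552, 0.0011, -0.001, 0.2, -0.4, -28.7]
[5.88000e-01 1.50000e-01 1.25000e-01 2.52392e+02] -> [0.0638, -0.0017, -0.001, 0.2, -0.4, -34.4]
```

In the tool's units: 0.06 m / 0.6 = 0.1, 0.055 m / 0.6 = 0.0917, -32 degrees / 180 = -0.1778.

>>> {"api": "send_path", "payload": {"deltas": [0.0167,0.0033,0,0,0,0,0.025,0.005,0,0,0,-0.0167,0.0317,0.0067,0,0,0,-0.0333,0.04,0.0067,0,0,0,-0.05,0.0467,0.0067,0,0,0,-0.0667,0.055,0.0067,0,0,0,-0.0778,0.0617,0.0067,0,0,0,-0.0944,0.07,0.0067,0,0,0,-0.1111,0.0767,0.005,0,0,0,-0.1278,0.085,0.0033,0,0,0,-0.1444,0.0917,0.0017,0,0,0,-0.1611,0.1,0,0,0,0,-0.1778]}}

```text
time_s: 3.48
tcp_pos: [0.5934, 0.1557, 0.131]
eef_rot: [-179.8, 0.2, -109.8]
contact_force: [0.3, -0.9, -0.1]
gripper_width: 0.0008
gripper_force: 0.0
```

```bash
python3 -c "
from g import *
rows([lev(a,.0205) for a in (.6,.7,.8,.9,1.,1.1,1.2)]+[lev(1.2,.0185)])"
```

```text
[5.88000e-01 1.50000e-01 1.25000e-01 2.52392e+02] -> [0.0071, 0.0034, 0.006, -0.2, 0.2, -2.2]
[5.84000e-01 1.42000e-01 1.25000e-01 2.58121e+02] -> [0.016, 0.0047, 0.0059, -0.2, 0.2, -8.0]
[5.80000e-01 1.34000e-01 1.25000e-01 2.63851e+02] -> [0.0251, 0.005, 0.0059, -0.2, 0.2, -13.7]
[5.78000e-01 1.25000e-01 1.25000e-01 2.69581e+02] -> [0.0341, 0.0045, 0.0059, -0.2, 0.2, -19.4]
[5.7600e-01 1.1600e-01 1.2500e-01 2.7531e+02] -> [0.043, 0.003, 0.0058, -0.2, 0.1, -25.1]
[5.7500e-01 1.0700e-01 1.2500e-01 2.8104e+02] -> [0.0517, 0.0007, 0.0058, -0.2, 0.1, -30.9]
[5.75000e-01 9.80000e-02 1.25000e-01 2.86769e+02] -> [0.0602, -0.0025, 0.0058, -0.2, 0.1, -36.6]
[5.76000e-01 9.60000e-02 1.25000e-01 2.86769e+02] -> [0.0618, -0.0037, 0.0058, -0.2, 0.1, -36.6]
```

In the tool's units: 0.056 m / 0.6 = 0.0933, 0.004 m / 0.6 = 0.0067, -34 degrees / 180 = -0.1889.

>>> {"api": "send_path", "payload": {"deltas": [0.0117,0.005,0.005,0,0,-0.0111,0.02,0.0067,0.0067,0,0,-0.0278,0.0267,0.0083,0.0067,0,0,-0.0444,0.035,0.0083,0.0067,0,0,-0.0611,0.0417,0.0083,0.0067,0,0,-0.0778,0.05,0.0083,0.0067,0,0,-0.0944,0.0567,0.0075,0.0067,0,0,-0.1083,0.0633,0.0067,0.0067,0,0,-0.1222,0.0717,0.005,0.0067,0,0,-0.1389,0.0783,0.0033,0.0067,0,0,-0.1556,0.0867,0.0017,0.0067,0,0,-0.1722,0.0933,-0.0017,0.0067,0,0,-0.1889]}}

```text
time_s: 4.48
tcp_pos: [0.5751, 0.1025, 0.1269]
eef_rot: [-179.7, 0.0, -75.8]
contact_force: [-1.1, -0.1, 0.3]
gripper_width: 0.0006
gripper_force: 0.0
```

```bash
python3 -c "
from g import *
rows([lev(a,.0205) for a in (1.1,1.2)]+[lev(1.2,.0185),lev(1.2,.0165)])
from h import *
c=r.capture('wrist');cv2.imwrite('pics/w2.png',c['frame'][:,:,::-1])"
```

```text
[5.7500e-01 1.0700e-01 1.2500e-01 2.8104e+02] -> [-0.0046, -0.0013, 0.0019, -0.3, 0.0, 3.1]
[5.75000e-01 9.80000e-02 1.25000e-01 2.86769e+02] -> [0.0042, 0.0008, 0.0019, -0.3, 0.0, -2.6]
[5.76000e-01 9.60000e-02 1.25000e-01 2.86769e+02] -> [0.0062, 0.0007, 0.0019, -0.3, 0.0, -2.6]
[5.76000e-01 9.40000e-02 1.25000e-01 2.86769e+02] -> [0.0081, 0.0006, 0.0019, -0.3, 0.0, -2.6]
```

View pics/w2.png

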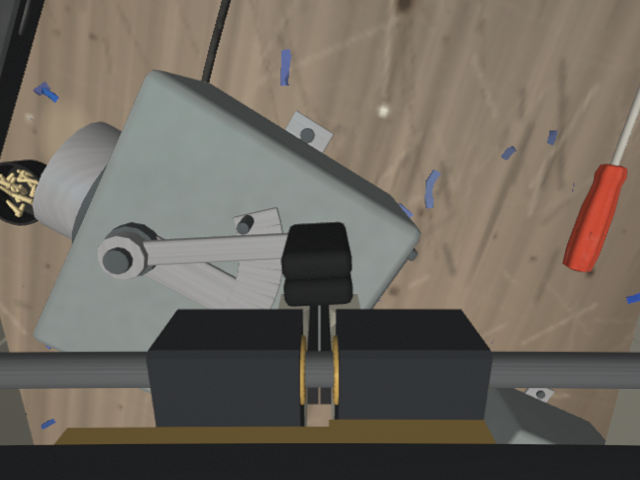

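The wrist view shows the lever nearly at the second stop pin (244,224), with the paddle just ahead of the fingertips. I'll push gently on to the stop while watching the force.

In the tool's units: 0.006 m / 0.6 = 0.01, 0.004 m / 0.6 = 0.0067, -2.6 degrees / 180 = -0.0144.

>>> {"api": "send_path", "payload": {"deltas": [0.0033,0,0.0017,0,0,-0.0072,0.0067,0.0017,0.0017,0,0,-0.0144,0.01,0.0017,0.0017,0,0,-0.0144,0.01,0.0017,0.0017,0,0,-0.0144]}}

```text
time_s: 4.87
tcp_pos: [0.5756, 0.0993, 0.1253]
eef_rot: [-179.7, 0.2, -73.5]
contact_force: [-4.3, 12.3, 0.9]
gripper_width: 0.0004
gripper_force: 6.2
```

```bash
python3 - <<'E'
from g import *
from h import *
print(r.get_state()["contact_force"])
c=r.capture("wrist");X=cloud(c);p=X[(X[...,2]>.14)&(X[...,2]<.165)&(np.hypot(X[...,0]-.579,X[...,1]-.078)<.04)]
m=np.array(cv2.minAreaRect(p[:,:2].astype(np.float32))[0]);print(len(p),p.mean(0),m)
for q in (m,p.mean(0)[:2]):
    q=q-PV;print(np.mod(np.arctan2(q[1],q[0]),2*np.pi)-TH0)
E
```

```text
[-4.29380631 12.28897095  0.85742107]
4834 [0.58146224 0.07845966 0.14988242] [0.58071709 0.08157745]
1.1658706575674702
1.2023647651216751
```

The force rose to 13 N and the lever angle measures about 1.2, so it is at the end stop. I'll back off, lift and check it.

In the tool's units: -0.1 m / 0.6 = -0.1667, -0.08 m / 0.6 = -0.1333.

>>> {"api": "send_path", "payload": {"deltas": [-0.0333,0,0,0,0,0,-0.0667,0,0,0,0,0,-0.0667,0,-0.0667,0,0,0,-0.0667,0,-0.1333,0,0,0,-0.0667,0,-0.1667,0,0,0,-0.0667,0,-0.1667,0,0,0]}}

```text
time_s: 5.42
tcp_pos: [0.5663, 0.136, 0.2312]
eef_rot: [-179.3, 0.1, -73.4]
contact_force: [0.3, -0.3, -0.8]
gripper_width: 0.0005
gripper_force: 0.0
```

```bash
python3 - <<'E'
from g import *
from h import *
c=r.capture("wrist");cv2.imwrite('pics/w3.png',c['frame'][:,:,::-1])
X=cloud(c);p=X[(X[...,2]>.14)&(X[...,2]<.165)&(np.hypot(X[...,0]-.579,X[...,1]-.078)<.04)]
m=np.array(cv2.minAreaRect(p[:,:2].astype(np.float32))[0]);print(len(p),p.mean(0),m)
for q in (m,p.mean(0)[:2]):
    q=q-PV;print(np.mod(np.arctan2(q[1],q[0]),2*np.pi)-TH0)
print(r.get_state()["contact_force"])
rows([[.57,-.05,.2,-73.5],[.5955,-.2125,.15,-90],[.5955,-.2125,.15,-120],[.5955,-.2125,.085,-90]])
E
```

```text
1615 [0.58179052 0.07821931 0.14962094] [0.58168781 0.07862112]
1.2013496911358121
1.2060800972335226
[-0.31282523 -0.09322063 -0.70091395]
[ 5.70e-01 -5.00e-02  2.00e-01 -7.35e+01] -> [0.1794, 0.0484, 0.0275, -0.5, 0.1, 0.1]
[  0.596  -0.212   0.15  -90.   ] -> [0.3425, 0.0707, 0.077, -0.5, 0.2, 16.6]
[   0.596   -0.212    0.15  -120.   ] -> [0.3425, 0.0707, 0.077, -0.5, 0.3, 46.6]
[ 5.96e-01 -2.12e-01  8.50e-02 -9.00e+01] -> [0.3426, 0.0713, 0.142, -0.5, 0.2, 16.6]
```

View pics/w3.png

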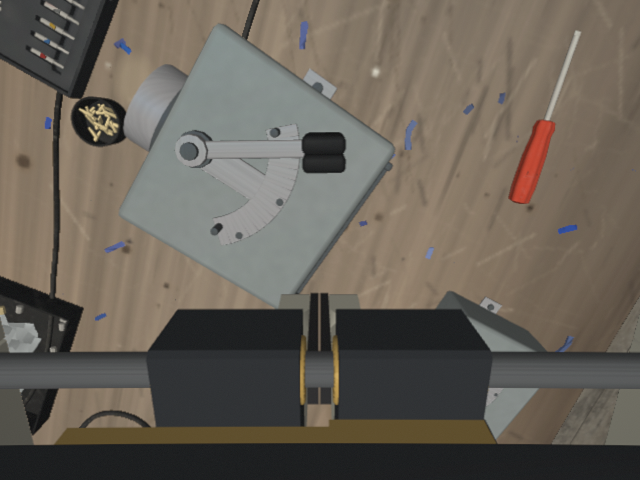

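The lever rests against the second stop pin (275,132) at about 1.20 rad with nothing touching it. Next is the button, with a wrist look on the way.

In the tool's units: 0.22 m / 0.6 = 0.3667, 0.12 m / 0.6 = 0.2, 16.5 degrees / 180 = 0.0917.

>>> {"api": "send_path", "payload": {"deltas": [0.0667,0.0167,0,0,0,0,0.1333,0.0333,0,0,0,0,0.2,0.0667,0,0,0,0.0222,0.2667,0.0833,0.0167,0,0,0.0444,0.3333,0.1,0.0333,0,0,0.0667,0.3667,0.1083,0.05,0,0,0.0917,0.3667,0.1083,0.05,0,0,0.0917,0.3667,0.1083,0.05,0,0,0.0917]}}

```text
time_s: 6.13
tcp_pos: [0.563, -0.0961, 0.1924]
eef_rot: [180.0, -0.0, -90.1]
contact_force: [0.6, 0.1, -0.6]
gripper_width: 0.0004
gripper_force: 0.0
```

```bash
python3 - <<'E'
from g import *
from h import *
c=r.capture("wrist");cv2.imwrite('pics/w4.png',c['frame'][:,:,::-1]);pickle.dump(c,open("w4.pkl","wb"))
X=cloud(c);n=np.hypot(X[...,0]-.5955,X[...,1]+.2125)<.06
for a,b in((.034,.043),(.048,.056),(.058,.07)):
    p=X[n&(X[...,2]>a)&(X[...,2]<b)];print(len(p),p.mean(0),cv2.minAreaRect(p[:,:2].astype(np.float32)))
rows([[.5955,-.2125,.1,-90]])
E
```

```text
8726 [ 0.59354042 -0.21333127  0.03892279] ((0.5943707823753357, -0.21266847848892212), (0.07214537262916565, 0.08601802587509155), 87.39869689941406)
2179 [ 0.59346537 -0.21234084  0.05119798] ((0.5946330428123474, -0.2126026153564453), (0.04747053608298302, 0.04713040590286255), 80.94207000732422)
1931 [ 0.59423782 -0.21258685  0.06108376] ((0.5943369269371033, -0.2125350683927536), (0.031223058700561523, 0.03116152063012123), 86.47940063476562)
[  0.596  -0.212   0.1   -90.   ] -> [0.1174, -0.0319, 0.093, -0.0, -0.0, 0.0]
```

View pics/w4.png

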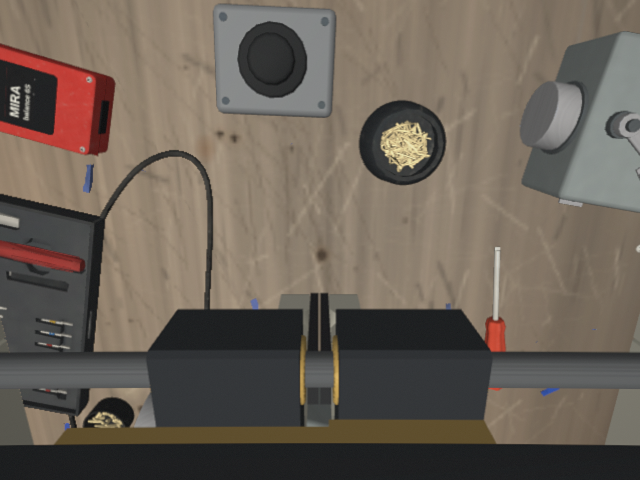

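The wrist view shows the button at (272,60), with its centre at (0.5943, -0.2125, 0.061) and the collar top at 0.051. I'll go above it.

In the tool's units: 0.118 m / 0.6 = 0.1967, 0.116 m / 0.6 = 0.1933.

>>> {"api": "send_path", "payload": {"deltas": [0.0667,-0.0167,0.0333,0,0,0,0.1333,-0.0333,0.0667,0,0,0,0.1933,-0.0517,0.1167,0,0,0,0.1933,-0.0517,0.1667,0,0,0,0.1933,-0.0517,0.1967,0,0,0,0.1933,-0.0517,0.1967,0,0,0,0.1933,-0.0517,0.1967,0,0,0,0.1933,-0.0517,0.1967,0,0,0]}}

```text
time_s: 6.85
tcp_pos: [0.5966, -0.2095, 0.0767]
eef_rot: [-179.8, -0.0, -89.8]
contact_force: [-0.2, -0.6, 0.1]
gripper_width: 0.0007
gripper_force: 0.0
```

```bash
python3 -c "
from g import *
rows([[.5943,-.2125,.061,-90],[.5943,-.2125,.055,-90]])"
```

```text
[ 5.94e-01 -2.12e-01  6.10e-02 -9.00e+01] -> [0.003, 0.0023, 0.0157, -0.2, -0.0, 0.2]
[ 5.94e-01 -2.12e-01  5.50e-02 -9.00e+01] -> [0.003, 0.0024, 0.0217, -0.2, -0.0, 0.2]
```

In the tool's units: 0.021 m / 0.6 = 0.035, 0.02 m / 0.6 = 0.0333.

>>> {"api": "send_path", "payload": {"deltas": [0.005,0.0033,0.0067,0,0,0,0.005,0.0033,0.0133,0,0,0,0.005,0.0033,0.02,0,0,0,0.005,0.0033,0.0233,0,0,0,0.005,0.0033,0.0267,0,0,0,0.005,0.0033,0.03,0,0,0,0.005,0.0033,0.0333,0,0,0,0.005,0.0033,0.035,0,0,0,0.005,0.0033,0.035,0,0,0]}}

```text
time_s: 7.6
tcp_pos: [0.5932, -0.2133, 0.0551]
eef_rot: [-180.0, -0.0, -89.9]
contact_force: [-5.4, 4.6, 14.7]
gripper_width: 0.0006
gripper_force: 7.4
```

A force of 14.7 N at z = 0.055 is well over the 5 N needed, so the button is at its stop. I'll lift straight up and check the scene.

In the tool's units: -0.14 m / 0.6 = -0.2333, -0.13 m / 0.6 = -0.2167.

>>> {"api": "send_path", "payload": {"deltas": [0,0,-0.0067,0,0,0,0,0,-0.0133,0,0,0,0,0,-0.0333,0,0,0,0,0,-0.1,0,0,0,0,0,-0.1667,0,0,0,-0.0667,0,-0.2167,0,0,0,-0.1333,0.0167,-0.2333,0,0,0,-0.1933,0.05,-0.2333,0,0,0,-0.1933,0.05,-0.2333,0,0,0,-0.1933,0.05,-0.2333,0,0,0]}}

```text
time_s: 8.43
tcp_pos: [0.5621, -0.0954, 0.195]
eef_rot: [-179.9, 0.0, -89.7]
contact_force: [0.3, -0.4, 0.9]
gripper_width: 0.0007
gripper_force: 0.0
```

```bash
python3 - <<'E'
from g import *
from h import *
c=r.capture("wrist")
X=cloud(c);n=np.hypot(X[...,0]-.5955,X[...,1]+.2125)<.06
for a,b in((.034,.043),(.048,.056),(.058,.07)):
    p=X[n&(X[...,2]>a)&(X[...,2]<b)];print(len(p),p.mean(0),cv2.minAreaRect(p[:,:2].astype(np.float32)))
t=r.capture("top");cv2.imwrite('pics/top1.png',t['frame'][:,:,::-1])
E
```

```text
8627 [ 0.59353114 -0.21325917  0.03893625] ((0.5943155288696289, -0.21258753538131714), (0.07211755216121674, 0.08605089038610458), 87.34896087646484)
2137 [ 0.59345301 -0.21230796  0.05121684] ((0.5944951772689819, -0.2125857174396515), (0.04698622599244118, 0.0474839024245739), 17.229284286499023)
1898 [ 0.59422158 -0.21260972  0.06109337] ((0.5945384502410889, -0.21254117786884308), (0.031033722683787346, 0.030956367030739784), 85.1600341796875)
```

View pics/top1.png

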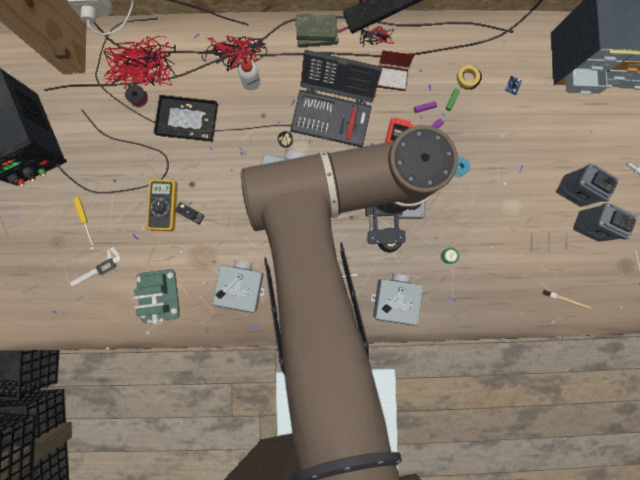

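The top view is mostly hidden by the arm, but nothing visible has moved. The start box is within 0.1 mm of where it was, the button is back up at 0.061, and the arm is free of everything. I'll hand in the job.

```bash
python3 -c "
from plant import r
print(r.close_job())"
```

```text
the job is handed in; nothing more can be done
None
```

The damper lever was pushed to its fully open end stop (about 1.20 rad measured), then the start button was pressed fully down and came back up; the start box did not move, nothing I could see was disturbed, and the job is handed in at about 8.5 s, with no verdict shown.

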